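# Tighten the pump cover knobs in star order

## Robot

A 6-joint arm with a two-finger parallel gripper is mounted at the origin on the work surface; the furniture and walls round the work are solid. World frame = base frame: x ahead of the robot, y to its left, z up, the work surface at z = 0. Lengths are in m, angles in degrees, forces in N, time in s.
With the tool pointing down it reaches from about 0.275 to 0.85 m from the base axis. Payload 19 kg.
Tool frame: the origin (TCP) lies midway between the tips of the shut fingers; the grasp point (between the pads) lies 19 mm behind it; z points along the fingers, y is the line along which they close (so a half turn about z gives the same grasp; the last joint's range is limited). The gripper opens to 85 mm and grips with 20 to 120 N. Pads are 22 mm wide; open, the fingers measure 114 mm over their backs; the gripper's body (76 mm by 85 mm) begins 54 mm behind the grasp point. The pads swing forward as they close: fully open they stand 13 mm farther back than shut.
Start: joints at [-80.558, 8.623, 82.357, -0, 89.026, -7.678], TCP at [0.169, -0.549, 0.208] pointing down, gripper open.
Joint ranges: [-160.23, 160.23], [-39.13, 120.54], [6.94, 153.29], [-79.49, 259.48], [9.18, 160.14], [-161.06, 161.06]. Speed limits (degrees/s): [108.29, 108.29, 127.2, 172.46, 172.46, 172.46].

## Interface

Orientations are given as [roll, pitch, yaw] about the fixed x, y, z axes, in that order (R = Rz(yaw) Ry(pitch) Rx(roll)).
In Python, from station import ctrl gives the robot as it stands.
- The arm moves only by the tool move_arm, never from a script. Its argument "increments" is a list of rows, each a list of 3 entries, a list of its own where there are three numbers: the shift along the world's x, y, z in cm, then the turn about the world's z in degrees, then the finger opening in cm, from 0 to 8.54. In form: [[[tx, ty, tz], yaw, jaw], ...]. A call has 1 to 8 rows; each row is the pose to reach, as a shift and turn from the pose commanded when the call began; what a row does not reach only later rows make up. A row lasts 1/8 s, in which the tool goes at most 62.5 mm and 10.7 degrees, less where a joint would pass 70% of its speed; a pose out of reach is approached as far as the arm can. A call with a gripper value outside its range is refused whole. The fingers move at their own pace and stop on an object; "newtons" is the grip in N (left out, the last holds). Time passes only in rows, so rows that repeat a pose let the fingers close. It gives the time, the measured TCP pose, the force, the opening and the grip force at its end, in the units of the state.
- ctrl.sense(): the state, without advancing time (a new reading comes with each control period).
- ctrl.grab_frame(name): name is "scene" or "top" or "wrist"; returns the picture (480x640x3 uint8, blue, green, red); there is no depth.
- ctrl.get_calibration(name): a dict with "camera_matrix" (3x3 intrinsics, pixels), "R" (3x3) and "t" (3): a world point X has camera coordinates R X + t; the wrist camera has in their place "T_tool_cam" (4x4, takes a point from camera to tool coordinates, whose origin is the TCP and whose axes are the flange's). Camera axes: x right, y down, z forward; pixel columns grow to the right and rows downward; lengths in m; the calibration is good to about 2 mm. A picture is of the moment at which its call begins: read the wrist's pose just before it. get_calibration takes no time and is no camera call.
- ctrl.close_job(): hands the job in; it is judged then, once.
The state is a dict: "time_s": time; "qpos": joint angles; "joint_velocities": joint speeds; "joint_efforts": joint torques, N m; "ee_pos": TCP position; "ee_rot": TCP orientation; "wrist_force": force on the tool from outside, world axes, zero at the start; "moment": the same for the moment, N m; "grip_width": finger opening in m; "grip_force": force on a finger pad.
Only numpy, scipy, OpenCV 4.12 (cv2) and the standard library are available. Lean on these libraries where they do the work, as an engineer would, in place of code of your own. Each camera call takes 0.05 s, during which the arm holds its last target. There are 200 camera calls.

## Task

Finish hand-tightening the pump cover's four black wing knobs (clockwise). The opposite pair with orange dots on top has already had its first eighth of a turn: give each of the other two, with steel dots, an eighth of a turn as well, then go round all four in star order (from a knob to the one opposite before its neighbours), turning each until you feel it come tight and its brass collar has just begun to creep round with it, a few degrees. Stop there, since a collar dragged 20 degrees is overtightened, and leave the things around the pump where they are.

Things in the scene. Friction and masses are not known exactly. Their poses are not given: they have to be found in the camera images.
- grip_1 (a point): centre of the grip of black wing knob 1 of four, 60 mm from the cover's centre (1, 2, 3, 4 counter-clockwise from above, 3 is opposite). Orange dot on top. Wing: upright bar 40 mm long (x axis of this point), 13 mm thick (y), 27 mm tall (19.5 to 46.5 mm above the cover top), on a 13 mm stem, free on all sides; this point is at its middle, 33 mm above the cover top. Clockwise seen from above tightens
- collar_1 (a joint): turn (rad, clockwise positive) of the brass torque collar (33 mm disc with a red mark) under knob 1, 0 at the start. Friction holds it until the knob is tight and is twisted with 0.35 N m; then it creeps round with the knob
- grip_2 (a point): centre of the grip of black wing knob 2 of four, 60 mm from the cover's centre (1, 2, 3, 4 counter-clockwise from above, 4 is opposite). Shaped like knob 1, steel dot on top. Knobs 2 and 4 start 1.15 to 1.85 rad short of tight, knobs 1 and 3 0.37 to 1.07 rad; the heading at which a knob comes tight differs each time and cannot be seen
- tip_2 (a point): end of the wing of knob 2, 20 mm from its axis, at the height of grip_2: shows how far the knob has been turned
- collar_2 (a joint): turn (rad, clockwise positive) of the brass torque collar (33 mm disc with a red mark) under knob 2, 0 at the start. Friction holds it until the knob is tight and is twisted with 0.35 N m; then it creeps round with the knob
- grip_3 (a point): centre of the grip of black wing knob 3 of four, 60 mm from the cover's centre (1, 2, 3, 4 counter-clockwise from above, 1 is opposite). Like knob 1, orange dot. Every knob turns easily (about 0.05 N m) until it comes tight; there the resistance jumps within about 0.05 rad to 0.35 N m, and its collar goes round with it from then on
- collar_3 (a joint): turn (rad, clockwise positive) of the brass torque collar (33 mm disc with a red mark) under knob 3, 0 at the start. Friction holds it until the knob is tight and is twisted with 0.35 N m; then it creeps round with the knob
- grip_4 (a point): centre of the grip of black wing knob 4 of four, 60 mm from the cover's centre (1, 2, 3, 4 counter-clockwise from above, 2 is opposite). Shaped like knob 1, steel dot. Every knob stays where it is left; one grasp across the thickness of the wing (squeeze 30 N or so) serves for a whole pass
- tip_4 (a point): end of the wing of knob 4, 20 mm from its axis, at the height of grip_4: shows how far the knob has been turned
- collar_4 (a joint): turn (rad, clockwise positive) of the brass torque collar (33 mm disc with a red mark) under knob 4, 0 at the start. Friction holds it until the knob is tight and is twisted with 0.35 N m; then it creeps round with the knob
- cover (a point): centre of the flat top of the round aluminium cover (158 mm across) of a blue pump chamber that is fixed to the bench, 46 mm above the bench; a 44 mm wide, 6 mm high sight-glass rim stands at its centre. z up
- gauge: bystander: black pressure gauge with white dial lying on its back, 84x60x30 mm, origin under its middle
- key_set: bystander: red folding hex-key set, 28x92x15 mm, origin under its middle
- meter: bystander: yellow multimeter, 150x78x47 mm, origin under its middle
- black_tape: bystander: roll of black tape, 62x60x19 mm, origin under its middle

How it is judged:
By the outcome, as a careful person would: the job done as asked, in the order asked, and still so for the second after the job is handed in, with the robot touching nothing.
It also fails if it takes over 72 s, if anything falls off the work surface, if the arm or the gripper's body presses on something with over 40 N, if the wrist force passes 120 N, or if a joint passes its speed limit or range.

## Working session

There is one attempt and no reset: what is moved stays moved. The work goes in short steps, Python scripts to look and compute and a tool call to move; the robot and the scene stay as the last step left them, time stands still between calls to the robot, and variables do not carry over. Pictures are saved under pics/ and viewed, at most 10 in all, crops included, and the job is handed in when it is done.

Besides the shell and the picture viewer there is one more tool, called after "Emit:" as name(argument=value, ...) on one line, values as JSON. move_arm: Moves the arm, as the interface text tells. Its arguments: {"type":"object","properties":{"increments":{"type":"array"},"newtons":{"type":"number"}},"required":["increments"]}

```bash
mkdir -p pics; ls; python3 - <<'E'
from station import ctrl
import cv2,numpy as np
s=ctrl.sense();print({k:np.round(v,3).tolist() for k,v in s.items()})
a=ctrl.grab_frame("top");b=ctrl.grab_frame("scene")
cv2.imwrite("pics/top.png",a);cv2.imwrite("pics/scene.png",b)
for n in("top","scene","wrist"):print(n,ctrl.get_calibration(n))
E
```

```text
pics
{'time_s': 0.0, 'qpos': [-80.559, 8.649, 82.394, -0.0, 89.028, -7.679], 'joint_velocities': [-0.053, 0.036, -0.078, 0.021, 0.064, 0.018], 'joint_efforts': [-0.002, -71.305, -57.087, -0.0, 0.009, -0.0], 'ee_pos': [0.169, -0.549, 0.207], 'ee_rot': [-179.93, -0.009, 17.121], 'wrist_force': [-0.027, -0.591, -0.116], 'moment': [0.046, -0.053, 0.011], 'grip_force': 0.0, 'grip_width': 0.086}
top {'camera_matrix': array([[516.30387569,   0.        , 326.68397074],
       [  0.        , 516.30387569, 242.62670108],
       [  0.        ,   0.        ,   1.        ]]), 'R': array([[-1.49138448e-03, -9.99913851e-01,  1.30409687e-02],
       [-9.86506662e-01, -6.63860954e-04, -1.63719777e-01],
       [ 1.63714330e-01, -1.31091717e-02, -9.86420685e-01]]), 't': array([-0.06563884,  0.48415333,  0.86192078])}
scene {'camera_matrix': array([[533.31469935,   0.        , 306.58209417],
       [  0.        , 533.31469935, 234.05897155],
       [  0.        ,   0.        ,   1.        ]]), 'R': array([[-0.78535784, -0.61898798,  0.00818192],
       [-0.3171258 ,  0.39094068, -0.86405822],
       [ 0.531643  , -0.6811896 , -0.50332539]]), 't': array([0.31800667, 0.23493567, 0.60998681])}
wrist {'camera_matrix': array([[400.20674415,   0.        , 327.88808216],
       [  0.        , 400.20674415, 244.25007997],
       [  0.        ,   0.        ,   1.        ]]), 'T_tool_cam': array([[ 6.33433121e-04, -9.63171143e-01, -2.68888357e-01,
         6.67680692e-02],
       [ 9.99999002e-01,  2.70629941e-04,  1.38633574e-03,
        -1.98445523e-04],
       [-1.26250934e-03, -2.68888967e-01,  9.63170353e-01,
        -1.66484660e-01],
       [ 0.00000000e+00,  0.00000000e+00,  0.00000000e+00,
         1.00000000e+00]])}
```

View pics/top.png

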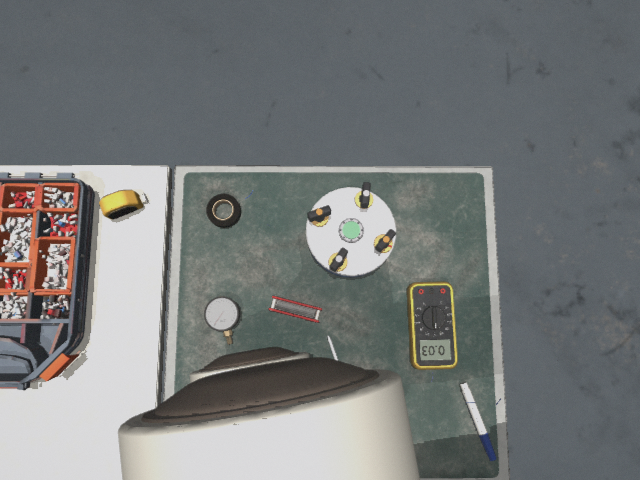

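View pics/scene.png

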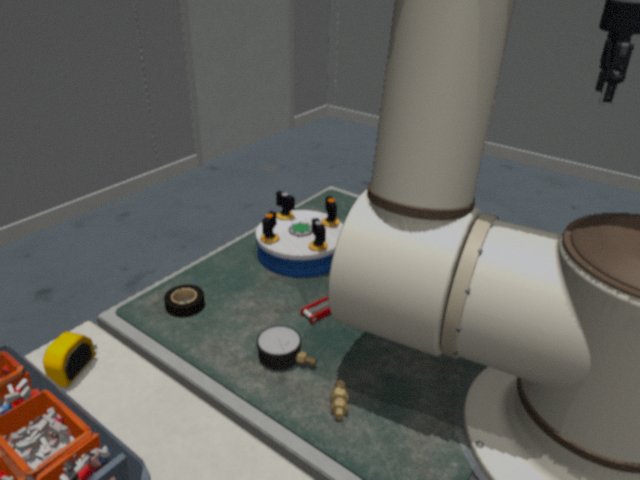

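```bash
cat > h.py <<'E'
import numpy as np,cv2
from scipy.spatial.transform import Rotation as Ro
from station import ctrl
def cam(n,s=None):
    c=ctrl.get_calibration(n);K=c["camera_matrix"]
    if n!="wrist":
        R,t=c["R"],np.array(c["t"]);return K,R.T,-R.T@t
    Rt=Ro.from_euler('xyz',s["ee_rot"],degrees=True).as_matrix();T=c["T_tool_cam"]
    return K,Rt@T[:3,:3],Rt@T[:3,3]+np.array(s["ee_pos"])
def ray(C,uv,z):
    K,R,o=C;d=R@np.linalg.inv(K)@np.array([uv[0],uv[1],1.]);return o+d*(z-o[2])/d[2]
def proj(C,X):
    K,R,o=C;p=K@(R.T@(np.array(X)-o));return p[:2]/p[2]
E
python3 - <<'E'
from h import *
a=cv2.imread("pics/top.png");C=cam("top")
# white cover disc
g=a[170:300,290:410];hsv=cv2.cvtColor(g,cv2.COLOR_BGR2HSV)
m=((hsv[...,1]<40)&(hsv[...,2]>150)).astype(np.uint8)
c=max(cv2.findContours(m,0,2)[0],key=cv2.contourArea);h=cv2.convexHull(c)[:,0]+[290,170]
P=np.array([ray(C,p,.046)[:2] for p in h]);A=np.c_[2*P,np.ones(len(P))];x=np.linalg.lstsq(A,(P**2).sum(1),rcond=None)[0]
print("cover",x[:2],"r",np.sqrt(x[2]+x[0]**2+x[1]**2))
y=((hsv[...,0]>18)&(hsv[...,0]<32)&(hsv[...,1]>120)&(hsv[...,2]>120)).astype(np.uint8)
for nm,m,z in(("dark",(hsv[...,2]<70).astype(np.uint8),.0925),("brass",y,.05)):
    n,_,st,ce=cv2.connectedComponentsWithStats(m)
    for i in range(1,n):
        if st[i,4]>15:
            p=ce[i]+[290,170];X=ray(C,p,z)[:2];d=X-x[:2];print(nm,st[i,4],p.round(1),X.round(4),"r",np.hypot(*d).round(4),"ang",np.degrees(np.arctan2(d[1],d[0])).round(1))
cv2.imwrite("pics/crop.png",cv2.resize(g,None,fx=6,fy=6,interpolation=3)[:600])
for i in range(6):pass
E
```

```text
cover [ 0.50494986 -0.10775025] r 0.0785089136681812
dark 76 [363.3 198.7] [ 0.5499 -0.1264] r 0.0487 ang -22.5
dark 104 [318.8 216.5] [ 0.5193 -0.0522] r 0.0574 ang 75.5
dark 36 [380.5 247.6] [ 0.4672 -0.1537] r 0.0595 ang -129.4
dark 40 [336.4 266.3] [ 0.4363 -0.081 ] r 0.0737 ang 158.7
```

View pics/crop.png

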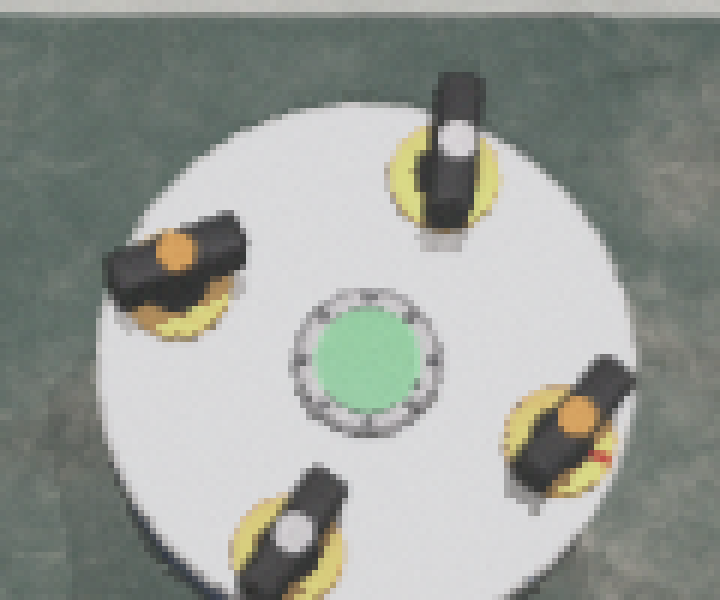

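Emit:
move_arm(increments=[[[28, 44, 4.5], 85, 8], [[28, 44, 4.5], 85, 8], [[28, 44, 4.5], 85, 8], [[28, 44, 4.5], 85, 8], [[28, 44, 4.5], 85, 8], [[28, 44, 4.5], 85, 8], [[28, 44, 4.5], 85, 8], [[28, 44, 4.5], 85, 8]])

```text
time_s: 1.1
ee_pos: [0.4373, -0.1273, 0.2512]
ee_rot: [180.0, 0.0, 102.5]
wrist_force: [0.7, -1.0, 0.1]
grip_width: 0.0802
grip_force: 0.0
```

Emit:
move_arm(increments=[[[1, 1.5, 0], 10, 4], [[1, 1.5, 0], 20, 4], [[1, 1.5, 0], 30, 4], [[1, 1.5, 0], 40, 4], [[1, 1.5, 0], 47, 4], [[1, 1.5, 0], 47, 4], [[1, 1.5, 0], 47, 4]])

```text
time_s: 1.98
ee_pos: [0.4466, -0.1142, 0.2509]
ee_rot: [-180.0, -0.0, 148.9]
wrist_force: [0.5, -0.5, 0.3]
grip_width: 0.04
grip_force: 0.0
```

```bash
python3 - <<'E'
from h import *
import json
s=ctrl.sense();a=ctrl.grab_frame("wrist");cv2.imwrite("pics/w1.png",a)
json.dump({k:np.array(v).tolist() for k,v in s.items()},open("w1.json","w"));print(s["ee_pos"],s["ee_rot"],s["moment"])
C=cam("wrist",s);print("cover pred",proj(C,[.505,-.1077,.046]))
T=cam("top")
for n,p in dict(top=(366.2,193),left=(319.3,211.8),right=(386.3,239.5),bot=(338.8,258.8)).items():
    X=ray(T,p,.0925);d=X[:2]-[.505,-.1077];print(n,X.round(4),np.hypot(*d).round(4),np.degrees(np.arctan2(d[1],d[0])).round(1),proj(C,X).round(1))
E
```

```text
[ 0.44662711 -0.11422144  0.25094614] [-1.79990856e+02 -1.29316284e-02  1.48948541e+02] [0.0097768  0.04320079 0.00868712]
cover pred [365.79913358 255.96045188]
top [ 0.5597 -0.1314  0.0925] 0.0596 -23.4 [377.5 334.1]
left [ 0.5274 -0.053   0.0925] 0.0591 67.8 [439.5 262.1]
right [ 0.4808 -0.1635  0.0925] 0.0608 -113.5 [300.7 280.7]
bot [ 0.4486 -0.0849  0.0925] 0.0608 158.0 [361.1 202.9]
```

View pics/w1.png

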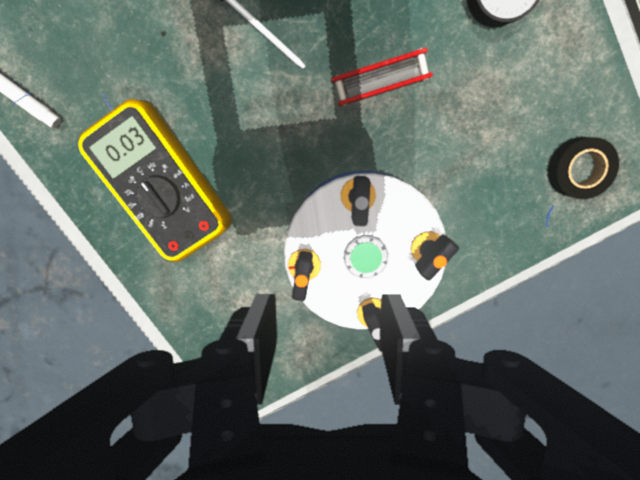

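```bash
python3 - <<'E'
from h import *
import json
s=json.load(open("w1.json"));K4=dict(top=(.5598,-.1313),left=(.5277,-.0527),bot=(.4492,-.0848),right=(.4812,-.1633))
for cn,f in(("top","pics/top.png"),("wrist","pics/w1.png")):
    C=cam(cn,s);a=cv2.imread(f);print(cn,"cam at",C[2].round(3))
    for n,k in K4.items():
        u=proj(C,[*k,.079]).astype(int);q=26
        g=cv2.resize(cv2.cvtColor(a[u[1]-q:u[1]+q,u[0]-q:u[0]+q],6),None,fx=6,fy=6,interpolation=2)
        L=cv2.createLineSegmentDetector().detect(g)[0][:,0]
        o=[]
        for l in L:
            p=[ray(C,np.array(l[i:i+2])/6+u-q-.42,.0925) for i in(0,2)];d=p[1]-p[0];ln=np.hypot(*d[:2])
            mid=(p[0]+p[1])/2
            if .018<ln<.055 and np.hypot(*(mid[:2]-k))<.025:o.append((round(ln*1000),round(float(np.degrees(np.arctan2(d[1],d[0]))%180),1),((mid[:2]-k)*1000).round(0).tolist()))
        print(n,sorted(o,reverse=True)[:6])
E
```

```text
top cam at [ 0.336 -0.054  0.93 ]
top [(28, 51.9, [-5.0, -18.0])]
left [(18, 108.8, [9.0, -6.0])]
bot []
right [(22, 148.6, [-22.0, -6.0]), (20, 165.5, [-3.0, -13.0])]
wrist cam at [ 0.387 -0.079  0.417]
top []
left []
bot []
right [(24, 138.0, [7.0, 2.0])]
```

Emit:
move_arm(increments=[[[0.3, 2.9, -5], 0, 4], [[0.3, 2.9, -10], 0, 4], [[0.3, 2.9, -14], 0, 4], [[0.3, 2.9, -17], 0, 4], [[0.3, 2.9, -18.8], 0, 4], [[0.3, 2.9, -18.8], 0, 4]], newtons=30)

```text
time_s: 2.78
ee_pos: [0.449, -0.085, 0.0621]
ee_rot: [-180.0, -0.1, 149.0]
wrist_force: [0.0, 0.1, 0.2]
grip_width: 0.04
grip_force: 0.0
```

```bash
python3 - <<'E'
from h import *
s=ctrl.sense();a=ctrl.grab_frame("wrist");cv2.imwrite("pics/w2.png",a)
print(s["ee_pos"],s["ee_rot"],s["wrist_force"],s["moment"])
E
```

```text
[ 0.44901111 -0.08499183  0.06212839] [-1.79970284e+02 -1.27086948e-01  1.49039543e+02] [0.02197099 0.08030882 0.22855248] [ 0.0081398  -0.06322414 -0.01477174]
```

View pics/w2.png

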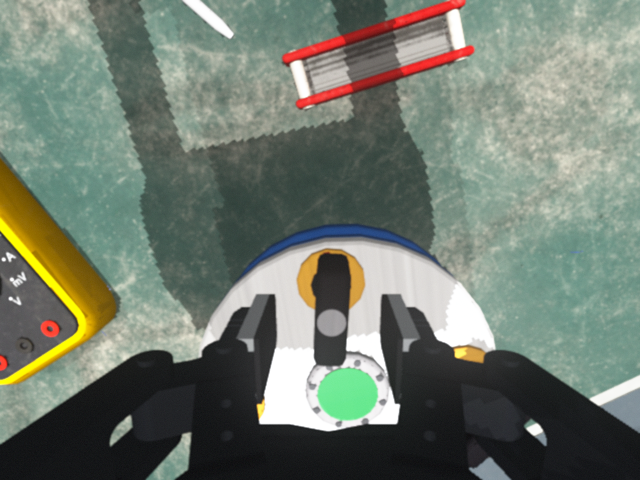

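Emit:
move_arm(increments=[[[0, 0, 0], 0, 0], [[0, 0, 0], 0, 0], [[0, 0, 0], 0, 0], [[0, 0, 0], -9, 0], [[0, 0, 0], -18, 0], [[0, 0, 0], -27, 0], [[0, 0, 0], -36, 0], [[0, 0, 0], -45, 0]], newtons=30)

```text
time_s: 3.82
ee_pos: [0.4502, -0.0852, 0.0641]
ee_rot: [179.9, 0.0, 103.8]
wrist_force: [-0.6, 2.6, 6.5]
grip_width: 0.0115
grip_force: 30.1
```

```bash
python3 - <<'E'
from h import *
s=ctrl.sense()
print(s["ee_pos"],s["ee_rot"],s["wrist_force"],s["moment"],s["grip_width"])
E
```

```text
[ 0.45022922 -0.08519779  0.06406598] [1.79921133e+02 3.38831134e-02 1.03821479e+02] [-0.63196698  2.61747869  6.52516027] [0.47156327 0.17811198 0.05561864] 0.011505916907801735
```

Emit:
move_arm(increments=[[[0, 0, 0], 0, 4], [[0, 0, 0.2], 0, 4], [[0, 0, 5.5], 0, 4], [[4, -1.6, 6], 10, 4], [[8, -3.3, 6], 20, 4], [[11, -4.6, 6], 30, 4], [[11, -4.6, 6], 40, 4], [[11, -4.6, 6], 50, 4]])

```text
time_s: 4.82
ee_pos: [0.5598, -0.1314, 0.1228]
ee_rot: [-180.0, -0.0, 154.6]
wrist_force: [-0.2, -1.0, 0.4]
grip_width: 0.0397
grip_force: 0.0
```

Emit:
move_arm(increments=[[[0.1, 0, 0], 10, 4], [[0.1, 0, -1], 21, 4], [[0.1, 0, -4], 21, 4], [[0.1, 0, -5.6], 21, 4], [[0.1, 0, -5.6], 21, 4]])

```text
time_s: 5.45
ee_pos: [0.5602, -0.1311, 0.0663]
ee_rot: [180.0, -0.1, 175.1]
wrist_force: [0.9, -0.4, 0.7]
grip_width: 0.04
grip_force: 0.0
```

```bash
python3 - <<'E'
from h import *
s=ctrl.sense();a=ctrl.grab_frame("wrist");cv2.imwrite("pics/w3.png",a)
print(s["ee_pos"],s["ee_rot"],s["wrist_force"],s["moment"])
E
```

```text
[ 0.56018539 -0.13109626  0.06625791] [ 1.79977634e+02 -1.05733879e-01  1.75146078e+02] [ 0.88392273 -0.37391089  0.69732565] [-0.00580032 -0.01724977 -0.00800433]
```

View pics/w3.png

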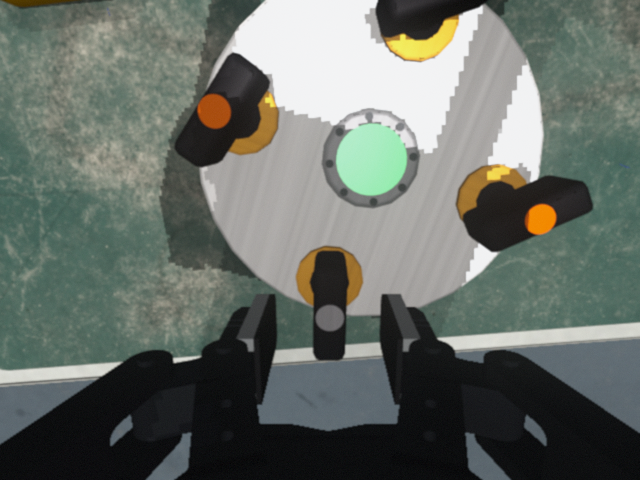

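Emit:
move_arm(increments=[[[0, 0, 0], 0, 0], [[0, 0, 0], 0, 0], [[0, 0, 0], 0, 0], [[0, 0, 0], -9, 0], [[0, 0, 0], -18, 0], [[0, 0, 0], -27, 0], [[0, 0, 0], -36, 0], [[0, 0, 0], -45, 0]], newtons=30)

```text
time_s: 6.5
ee_pos: [0.5611, -0.1314, 0.0678]
ee_rot: [180.0, 0.1, 129.8]
wrist_force: [-0.5, -0.4, 5.5]
grip_width: -0.0001
grip_force: 2.8
```

```bash
python3 - <<'E'
from h import *
s=ctrl.sense()
print(s["ee_pos"],s["ee_rot"],s["wrist_force"],s["moment"],s["grip_width"])
S=dict(ee_pos=[ 0.56018539,-0.13109626,0.06625791],ee_rot=[ 1.79977634e+02,-1.05733879e-01,1.75146078e+02]);C=cam("wrist",S)
a=cv2.imread("pics/w3.png")
for e in(((235,55),(178,150)),((270,72),(205,165)),((484,228),(582,182)),((500,250),(590,208))):
    p=[ray(C,x,.0925) for x in e];d=p[1]-p[0];print(np.degrees(np.arctan2(d[1],d[0]))%180,np.hypot(*d[:2]))
for q in((214,111),(541,219)):print(ray(C,q,.0925))
# dark blob axes
for u0,v0,w in((165,40,115),(455,150,150)):
    g=a[v0:v0+130,u0:u0+w].max(2)
    m=(g<60).astype(np.uint8);c=max(cv2.findContours(m,0,2)[0],key=cv2.contourArea)
    r=cv2.minAreaRect(c);b=cv2.boxPoints(r)+[u0,v0];P=[ray(C,x,.0925) for x in b]
    for i in(0,1):d=P[i+1]-P[i];print("rect",np.degrees(np.arctan2(d[1],d[0]))%180,np.hypot(*d[:2]))
E
```

```text
[ 0.5610611  -0.1314412   0.06775517] [1.79976448e+02 6.61927145e-02 1.29826043e+02] [-0.53011184 -0.37935922  5.5364583 ] [-0.01336764  0.01774299  0.04399538] -6.468179393648102e-05
139.56619289501594 0.036628693138350495
136.77529581958083 0.03796285796264514
112.08706372643819 0.03640852839887504
112.44634336440693 0.03393003372888795
[ 0.48171613 -0.16373085  0.0925    ]
[ 0.52788076 -0.05302898  0.0925    ]
rect 137.59523787445337 0.03868320507146288
rect 53.65628658191378 0.019569126332014696
rect 109.29846607800533 0.04193455433332045
rect 26.25058911113986 0.024175152854462294
```

```bash
python3 - <<'E'
from h import *
s=ctrl.sense();a=ctrl.grab_frame("wrist");b=ctrl.grab_frame("scene");t=ctrl.grab_frame("top")
cv2.imwrite("pics/t4.png",t)
g=cv2.resize(b[170:290,240:370],None,fx=3,fy=3,interpolation=2);h=cv2.resize(t[180:285,300:405],None,fx=4,fy=4,interpolation=2)
out=np.zeros((600,800,3),np.uint8);w=cv2.resize(a[230:450,190:470],(380,300));out[:300,:380]=w
out[:360,400:790]=g;h=h[:, :400];out[300:600,:400]=h[:300]
cv2.imwrite("pics/c4.png",out)
E
```

```text
(no output)
```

View pics/c4.png

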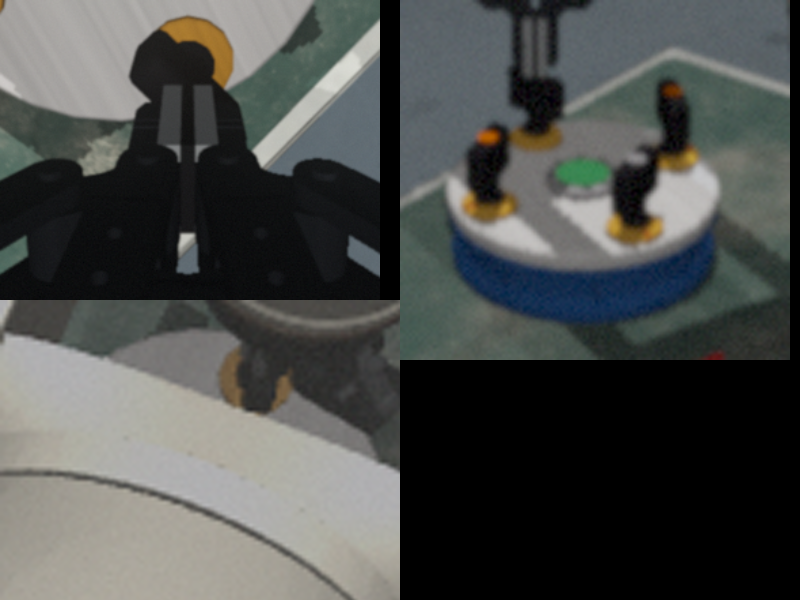

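```bash
python3 - <<'E'
from h import *
s=ctrl.sense();a=ctrl.grab_frame("wrist");b=ctrl.grab_frame("scene");cv2.imwrite("pics/w5.png",a);cv2.imwrite("pics/s5.png",b)
print(s["grip_width"],s["grip_force"],s["wrist_force"],s["moment"],s["ee_pos"],s["ee_rot"],s["time_s"])
f=lambda x:(255*(x/255.)**.45).astype(np.uint8)
g=f(cv2.resize(a[220:360,270:400],(540,580),interpolation=2));h=f(cv2.resize(b[170:230,265:310],(255,340),interpolation=2))
out=np.zeros((590,800,3),np.uint8);out[:580,:540]=g;out[:340,545:]=h;cv2.imwrite("pics/c5.png",out)
C=cam("scene")
for z in(.046,.0655,.0925):print(proj(C,[.5598,-.1313,z]))
print("tcp",proj(C,s["ee_pos"]))
E
```

```text
-0.00044892382338574424 2.8232104749338305 [-0.58166783  0.06096492  5.86544878] [-0.03187911  0.00971629 -0.04387208] [ 0.56104721 -0.13145673  0.0677521 ] [1.79977413e+02 6.49995489e-02 1.30040322e+02] 6.65
[284.6845631 215.6216031]
[284.54989295 206.11314058]
[284.35883506 192.62338917]
tcp [284.06340556 204.77292341]
```

View pics/c5.png

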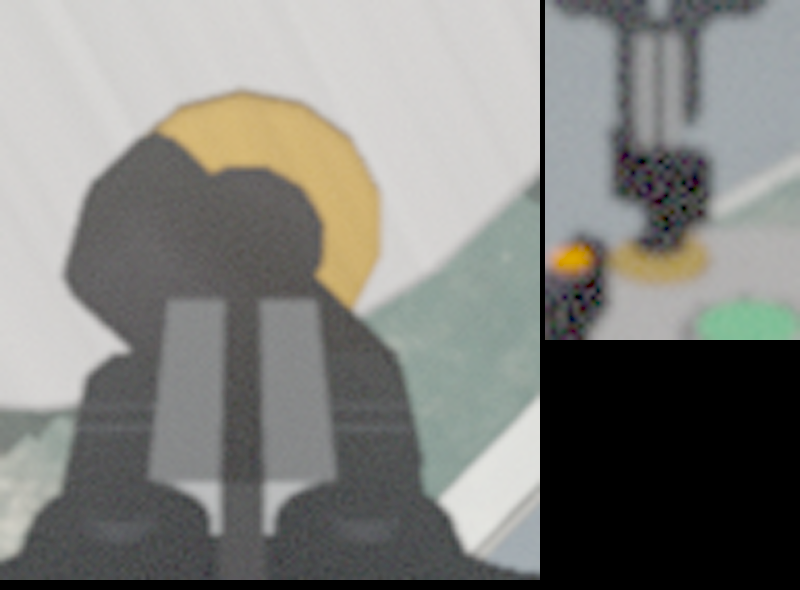

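Emit:
move_arm(increments=[[[0, 0, 0], 0, 5], [[0, 0, 0], 0, 5], [[0, 0, 0], 0, 5], [[0, 0, 0], 0, 5]])

```text
time_s: 7.25
ee_pos: [0.5606, -0.1312, 0.0669]
ee_rot: [-180.0, -0.0, 130.1]
wrist_force: [-0.2, -0.4, 0.3]
grip_width: 0.0494
grip_force: 0.0
```

```bash
python3 - <<'E'
from h import *
s=ctrl.sense();a=ctrl.grab_frame("wrist");b=ctrl.grab_frame("scene");cv2.imwrite("pics/w6.png",a);cv2.imwrite("pics/s6.png",b)
print(s["grip_width"],s["grip_force"],s["wrist_force"],s["moment"],s["ee_pos"],s["ee_rot"],s["time_s"])
f=lambda x:(255*(x/255.)**.5).astype(np.uint8)
out=np.zeros((480,800,3),np.uint8);out[:,:560]=f(a)[:,40:600]
o=cv2.imread("pics/scene.png")
out[:230,565:]=f(cv2.resize(b[175:225,262:312],(235,230)));out[240:470,565:]=f(cv2.resize(o[175:225,262:312],(235,230)))
cv2.imwrite("pics/c6.png",out)
E
```

```text
0.04942499183668735 0.0 [-0.20657458 -0.44857806  0.27386728] [-0.02261966 -0.0021195   0.04915347] [ 0.56058631 -0.13121457  0.06692522] [-1.79985547e+02 -1.45379101e-02  1.30118725e+02] 7.25
```

View pics/c6.png

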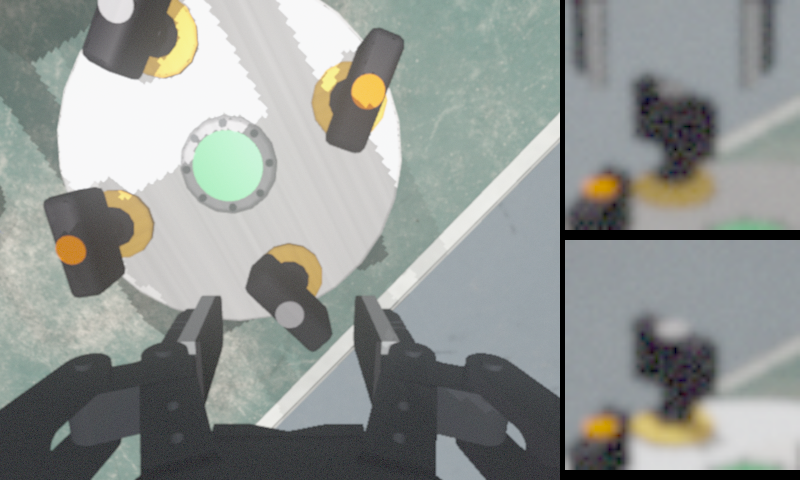

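```bash
python3 - <<'E'
from h import *
S=dict(ee_pos=[ 0.56058631,-0.13121457,0.06692522],ee_rot=[-1.79985547e+02,-1.45379101e-02,1.30118725e+02]);C=cam("wrist",S)
a=cv2.imread("pics/w6.png");g=cv2.resize(cv2.cvtColor((255*(a/255.)**.5).astype(np.uint8),6),None,fx=3,fy=3,interpolation=2)
L=cv2.createLineSegmentDetector().detect(g)[0][:,0]/3
K4=dict(top=(.5598,-.1313),left=(.5277,-.0527),bot=(.4492,-.0848),right=(.4812,-.1633))
for n,k in K4.items():
    print(n,proj(C,[*k,.0925]).round())
    for l in L:
        p=[ray(C,l[i:i+2],.0925)for i in(0,2)];d=p[1]-p[0];m=(p[0]+p[1])/2
        if np.hypot(*d[:2])>.015 and np.hypot(*(m[:2]-k))<.022 and l[[1,3]].max()<360:print("  ",l.round(),round(float(np.degrees(np.arctan2(d[1],d[0]))%180),1),np.hypot(*d[:2]).round(3))
E
```

```text
top [329. 316.]
   [316. 320. 285. 290.] 173.4 0.017
   [351. 352. 324. 328.] 175.1 0.015
left [408.  93.]
   [444.  47. 421. 106.] 110.9 0.019
bot [155.   4.]
right [110. 251.]
   [113. 297. 100. 260.] 140.2 0.015
```

Emit:
move_arm(increments=[[[0, 0, 1.5], 5, 4], [[0, 0, 2], 15, 4], [[0, 0, 2], 25, 4], [[0, 0, 2], 35, 4], [[0, 0, 2], 45, 4], [[0, 0, 0], 45, 4], [[0, 0, -1.7], 45, 4], [[0, 0, -1.7], 45, 4]])

```text
time_s: 8.35
ee_pos: [0.5599, -0.131, 0.0487]
ee_rot: [180.0, -0.1, 175.1]
wrist_force: [0.2, 0.4, 0.2]
grip_width: 0.0398
grip_force: 0.0
```

Emit:
move_arm(increments=[[[0, 0, 0], 0, 0], [[0, 0, 0], 0, 0], [[0, 0, 0], 0, 0], [[0, 0, 0], 0, 0], [[0, 0, 0], 0, 0]], newtons=30)

```text
time_s: 8.98
ee_pos: [0.5611, -0.131, 0.0508]
ee_rot: [180.0, 0.1, 175.1]
wrist_force: [-0.2, 5.9, 6.8]
grip_width: 0.0123
grip_force: 33.6
```

```bash
cat > sn.py <<'E'
from h import *
s=ctrl.sense();print(s["time_s"],np.round(s["ee_pos"],4),"yaw",round(s["ee_rot"][2],1),"F",np.round(s["wrist_force"],1),"M",np.round(s["moment"],3),"w",round(s["grip_width"],4),"q6",round(s["qpos"][5],1))
E
python3 sn.py; python3 - <<'E'
from h import *
S=dict(ee_pos=[ 0.56018539,-0.13109626,0.06625791],ee_rot=[ 1.79977634e+02,-1.05733879e-01,1.75146078e+02]);C=cam("wrist",S)
a=cv2.imread("pics/w3.png")[:80,360:500];g=cv2.resize(cv2.cvtColor((255*(a/255.)**.5).astype(np.uint8),6),None,fx=3,fy=3,interpolation=2)
for l in cv2.createLineSegmentDetector().detect(g)[0][:,0]/3+[360,0,360,0]:
    p=[ray(C,l[i:i+2],.0925)for i in(0,2)];d=p[1]-p[0]
    if np.hypot(*d[:2])>.012:print(l.round(),round(float(np.degrees(np.arctan2(d[1],d[0]))%180),1),np.hypot(*d[:2]).round(3))
E
```

```text
8.975 [ 0.5611 -0.131   0.0508] yaw 175.1 F [-0.2  5.9  6.8] M [ 1.001  0.085 -0.023] w 0.0123 q6 -105.9
```

Emit:
move_arm(increments=[[[0, 0, 0], -8, 0], [[0, 0, 0], -16, 0], [[0, 0, 0], -24, 0], [[0, 0, 0], -32, 0], [[0, 0, 0], -40, 0], [[0, 0, 0], -45, 0], [[0, 0, 0], -45, 0]])

```text
time_s: 9.85
ee_pos: [0.5609, -0.1311, 0.0508]
ee_rot: [180.0, 0.0, 130.0]
wrist_force: [-1.1, 3.8, 7.4]
grip_width: 0.0125
grip_force: 33.6
```

```bash
python3 sn.py
```

```text
9.85 [ 0.5609 -0.1311  0.0508] yaw 130.0 F [-1.1  3.8  7.4] M [ 0.728  0.36  -0.064] w 0.0125 q6 -60.9
```

Emit:
move_arm(increments=[[[0, 0, 0], 0, 5], [[0, 0, 0], 0, 5], [[0, 0, 5], 0, 5], [[-4, 1, 9], 0, 5], [[-9, 2, 12], 0, 5], [[-10, 2, 15], 0, 5], [[-10, 2, 15], 0, 5]])

```text
time_s: 10.72
ee_pos: [0.4609, -0.1116, 0.2025]
ee_rot: [179.9, 0.2, 130.1]
wrist_force: [0.8, -0.5, 0.3]
grip_width: 0.05
grip_force: 0.0
```

```bash
python3 sn.py; python3 - <<'E'
from h import *
s=ctrl.sense();a=ctrl.grab_frame("wrist");cv2.imwrite("pics/w7.png",a);C=cam("wrist",s)
f=(255*(a/255.)**.5).astype(np.uint8);K4=dict(top=(.5598,-.1313),left=(.5277,-.0527),bot=(.4492,-.0848),right=(.4812,-.1633))
out=np.zeros((600,800,3),np.uint8)
for i,(n,k) in enumerate(K4.items()):
    u=proj(C,[*k,.079]).astype(int);print(n,u,proj(C,[*k,.0925]).round());q=32;g=np.pad(f,((50,50),(50,50),(0,0)))[u[1]+50-q:u[1]+50+q,u[0]+50-q:u[0]+50+q]
    out[i//2*300:i//2*300+290,i%2*300:i%2*300+290]=cv2.resize(g,(290,290),interpolation=2)
    L=cv2.createLineSegmentDetector().detect(cv2.resize(cv2.cvtColor(g,6),None,fx=4,fy=4,interpolation=2))[0][:,0]/4
    for l in L:
        p=[ray(C,l[j:j+2]+u-q-.4,.0925)for j in(0,2)];d=p[1]-p[0];m=(p[0]+p[1])/2
        if np.hypot(*d[:2])>.014 and np.hypot(*(m[:2]-k))<.02:print("  ",l.round(),round(float(np.degrees(np.arctan2(d[1],d[0]))%180),1),np.hypot(*d[:2]).round(3))
cv2.imwrite("pics/c7.png",out)
E
```

```text
10.725 [ 0.4609 -0.1116  0.2025] yaw 130.1 F [ 0.8 -0.5  0.3] M [-0.025 -0.041  0.011] w 0.05 q6 -63.0
top [408 323] [411. 332.]
   [18. 37. 16. 16.] 138.0 0.018
left [449 224] [455. 229.]
   [45. 36. 33. 61.] 109.8 0.02
bot [340 189] [341. 192.]
   [49. 24. 39. 44.] 104.2 0.015
right [306 292] [305. 300.]
   [28. 60. 24. 42.] 140.3 0.015
```

View pics/c7.png

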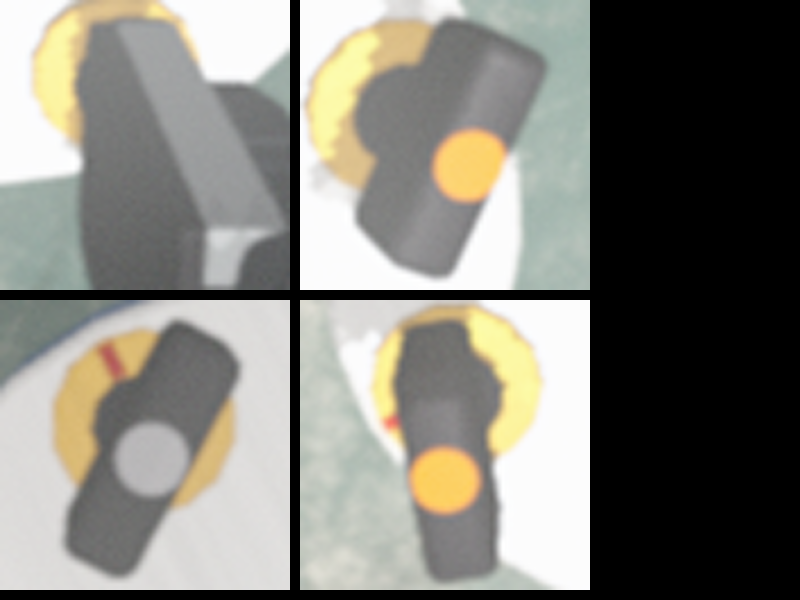

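Emit:
move_arm(increments=[[[4, 3.5, -4], -9, 4], [[6.7, 5.9, -8], -19.5, 4], [[6.7, 5.9, -11], -19.5, 4], [[6.7, 5.9, -14], -19.5, 4], [[6.7, 5.9, -15.2], -19.5, 4], [[6.7, 5.9, -15.2], -19.5, 4]])

```text
time_s: 11.52
ee_pos: [0.5274, -0.0522, 0.0473]
ee_rot: [-179.9, -0.1, 110.6]
wrist_force: [0.6, 0.2, 0.2]
grip_width: 0.0399
grip_force: 0.0
```

Emit:
move_arm(increments=[[[0, 0, 0], 0, 0], [[0, 0, 0], 0, 0], [[0, 0, 0], 0, 0], [[0, 0, 0], 0, 0], [[0, 0, 0], 0, 0], [[0, 0, 0], -6, 0], [[0, 0, 0], -12, 0], [[0, 0, 0], -18, 0]], newtons=35)

```text
time_s: 12.52
ee_pos: [0.5285, -0.0524, 0.0492]
ee_rot: [179.9, 0.0, 92.4]
wrist_force: [2.0, 0.6, 6.5]
grip_width: 0.0127
grip_force: 38.3
```

```bash
python3 sn.py
```

```text
12.525 [ 0.5285 -0.0524  0.0492] yaw 92.4 F [2.  0.6 6.5] M [ 0.204 -0.168  0.072] w 0.0127 q6 -16.4
```

Emit:
move_arm(increments=[[[0, 0, 0], -4, 0], [[0, 0, 0], -7, 0], [[0, 0, 0], -7, 0]])

```text
time_s: 12.9
ee_pos: [0.5284, -0.0524, 0.0492]
ee_rot: [179.9, 0.0, 85.6]
wrist_force: [0.9, 0.5, 8.0]
grip_width: 0.0121
grip_force: 38.4
```

```bash
python3 sn.py
```

```text
12.9 [ 0.5284 -0.0524  0.0492] yaw 85.6 F [0.9 0.5 8. ] M [ 0.159 -0.121  0.24 ] w 0.0121 q6 -9.6
```

Emit:
move_arm(increments=[[[0, 0, 0], -3, 0], [[0, 0, 0], -3, 0]])

```text
time_s: 13.15
ee_pos: [0.5284, -0.0523, 0.0492]
ee_rot: [179.9, 0.0, 82.6]
wrist_force: [1.5, 0.8, 8.1]
grip_width: 0.0124
grip_force: 38.4
```

```bash
python3 sn.py
```

```text
13.15 [ 0.5284 -0.0523  0.0492] yaw 82.6 F [1.5 0.8 8.1] M [ 0.186 -0.116  0.221] w 0.0124 q6 -6.6
```

```bash
cat > sm.py <<'E'
from h import *
M=[]
for i in range(4):
    M.append(ctrl.sense()["moment"][2]);a=ctrl.grab_frame("wrist")
s=ctrl.sense();print(np.round(M,3),"mean",np.mean(M).round(3),"yaw",s["ee_rot"][2],s["time_s"],s["grip_width"]);cv2.imwrite("pics/last.png",a)
E
python3 sm.py
```

```text
[0.221 0.276 0.254 0.257] mean 0.252 yaw 82.6290428393087 13.35 0.012213507924396844
```

Emit:
move_arm(increments=[[[0, 0, 0], -3, 0], [[0, 0, 0], -3, 0]])

```text
time_s: 13.6
ee_pos: [0.5284, -0.0524, 0.0492]
ee_rot: [179.9, 0.0, 79.6]
wrist_force: [0.5, 1.1, 8.7]
grip_width: 0.0117
grip_force: 38.4
```

```bash
python3 sm.py
```

```text
[0.284 0.251 0.179 0.236] mean 0.238 yaw 79.63251979068396 13.8 0.012365705757414188
```

```bash
cat > red.py <<'E'
from h import *
K4=dict(top=(.5598,-.1313),left=(.5277,-.0527),bot=(.4492,-.0848),right=(.4812,-.1633))
def red(a,C,only=None):
    h=cv2.cvtColor(a,cv2.COLOR_BGR2HSV);m=(((h[...,0]<9)|(h[...,0]>170))&(h[...,1]>110)&(h[...,2]>60))
    for n,k in K4.items():
        if only and n!=only:continue
        v,u=np.nonzero(m);P=np.array([ray(C,(x,y),.052)[:2]-k for x,y in zip(u,v)])
        if len(P)==0:continue
        r=np.hypot(*P.T);s=(r<.019)&(r>.006)
        if s.sum()>2:
            q=P[s].mean(0);print(n,s.sum(),"px",np.c_[u,v][s].mean(0).round(1),"r",np.hypot(*q).round(4),"ang",np.degrees(np.arctan2(q[1],q[0])).round(1))
E
python3 - <<'E'
from red import *
S0=dict(ee_pos=[ 0.44662711,-0.11422144,0.25094614],ee_rot=[-1.79990856e+02,-1.29316284e-02,1.48948541e+02])
S3=dict(ee_pos=[ 0.56018539,-0.13109626,0.06625791],ee_rot=[ 1.79977634e+02,-1.05733879e-01,1.75146078e+02])
S6=dict(ee_pos=[ 0.56058631,-0.13121457,0.06692522],ee_rot=[-1.79985547e+02,-1.45379101e-02,1.30118725e+02])
S7=dict(ee_pos=[.4609,-.1116,.2025],ee_rot=[179.9,.2,130.1])
s=ctrl.sense();b=ctrl.grab_frame("scene");cv2.imwrite("pics/s8.png",b)
for f,C in(("scene",cam("scene")),("s8",cam("scene")),("top",cam("top")),("w1",cam("wrist",S0)),("w3",cam("wrist",S3)),("w6",cam("wrist",S6)),("w7",cam("wrist",S7)),("last",cam("wrist",s))):
    print("--",f);red(cv2.imread(f"pics/{f}.png"),C)
E
```

```text
-- scene
-- s8
-- top
right 5 px [389.4 245.6] r 0.0114 ang -111.3
-- w1
right 14 px [292.1 267.4] r 0.0117 ang -106.4
-- w3
right 9 px [209.3 106.3] r 0.0133 ang -104.4
-- w6
-- w7
bot 19 px [332.3 170. ] r 0.012 ang 158.5
right 8 px [296.1 287.1] r 0.0121 ang -104.8
-- last
left 21 px [335.  294.5] r 0.0028 ang -32.9
```

```bash
python3 - <<'E'
from h import *
s=ctrl.sense();C=cam("wrist",s);a=cv2.imread("pics/last.png");k=(s["ee_pos"][0],s["ee_pos"][1])
u=proj(C,[*k,.0925]).astype(int);print(u)
x0,y0=270,240
g=(255*(a[y0:400,x0:390]/255.)**.45).astype(np.uint8)
L=cv2.createLineSegmentDetector().detect(cv2.resize(cv2.cvtColor(g,6),None,fx=4,fy=4,interpolation=2))[0][:,0]/4
for l in L:
    l=l-.4+[x0,y0,x0,y0];p=[ray(C,l[j:j+2],.0925)for j in(0,2)];d=p[1]-p[0];m=((p[0]+p[1])/2)[:2]-k
    if np.hypot(*d[:2])>.007:print(l.round(),round(float(np.degrees(np.arctan2(d[1],d[0]))%180),1),np.hypot(*d[:2]).round(3),(m*1000).round())
cv2.imwrite("pics/c8.png",cv2.resize(g,None,fx=5,fy=5)[:600])
h=cv2.cvtColor(a,cv2.COLOR_BGR2HSV)[y0:330:3,300:370:4]
m=cv2.cvtColor(a,cv2.COLOR_BGR2HSV);v=m[...,2]
for y in range(244,330,4):print(y,"".join("#" if m[y,x,2]<70 else ("o" if m[y,x,0]<13 and m[y,x,1]>120 else ("y" if m[y,x,1]>110 else ".")) for x in range(280,385,1)))
E
```

```text
[331 337]
[348. 399. 346. 378.] 84.8 0.009 [  2. -21.]
[383. 311. 389. 334.] 96.6 0.009 [19.  2.]
[317. 261. 339. 260.] 171.1 0.007 [ 4. 27.]
[310. 371. 308. 399.] 75.4 0.012 [-11. -17.]
[343. 262. 349. 296.] 90.2 0.012 [ 8. 20.]
[340. 383. 319. 383.] 169.6 0.007 [ -4. -18.]
[302. 334. 307. 293.] 72.1 0.015 [-7. 10.]
[339. 243. 314. 240.] 164.0 0.008 [ 4. 34.]
[374. 255. 339. 243.] 150.8 0.012 [13. 30.]
[349. 296. 354. 334.] 87.2 0.014 [8. 7.]
[291. 306. 284. 334.] 66.8 0.011 [-13.   9.]
[371. 334. 365. 306.] 92.1 0.011 [13.  4.]
244 ................................................................yyyyyyyyyyyyyyyyyyyyyyyyyyyyyyy..........
248 ............................................................................yyyyyyyyyyyyyyyyyyyyyyyyyy...
252 ........................................................................................yyyyyyyyyyyyyyyyy
256 .......................................yyyyyyyyyyyyyyyyyyyy......................................yyyyyyyy
260 .............................yyyyyyyyyyyyyyyyyyyyyyyyyyyyyoooyyyyyyy....................................y
264 ..........
[... 1155 characters left out ...]
#####...................................
308 ###########...............#############################################...............#############......
312 ##########...............###############################################...............################..
316 #########...............################################################................################.
320 ########................#################################################................################
324 #######.................################ooooooyyyyyyyooooo###############................################
328 #######................############oooyyyyyyyyyyyyyyyyyyyyyyooo###########................###############
```

Emit:
move_arm(increments=[[[0, 0, 0], 0, 4], [[0, 0, 0], 0, 4], [[0, 0, 5.5], 0, 4], [[-1, -3, 6.5], 10, 4], [[-3, -8, 6.5], 20, 4], [[-4.6, -11.1, 6.5], 30, 4], [[-4.6, -11.1, 6.5], 40, 4], [[-4.6, -11.1, 6.5], 50, 4]])

```text
time_s: 14.85
ee_pos: [0.4813, -0.1637, 0.113]
ee_rot: [-180.0, -0.0, 129.9]
wrist_force: [-0.3, 0.8, -0.1]
grip_width: 0.04
grip_force: 0.0
```

Emit:
move_arm(increments=[[[0, 0, 0], 10, 4], [[0, 0, -3], 10, 4], [[0, 0, -6.4], 10, 4], [[0, 0, -6.4], 10, 4]])

```text
time_s: 15.35
ee_pos: [0.4803, -0.1626, 0.0472]
ee_rot: [-179.9, -0.2, 139.6]
wrist_force: [-0.5, 1.3, 0.8]
grip_width: 0.0403
grip_force: 0.0
```

```bash
python3 sn.py
```

```text
15.35 [ 0.4803 -0.1626  0.0472] yaw 139.6 F [-0.5  1.3  0.8] M [0.016 0.006 0.002] w 0.0403 q6 -77.0
```

Emit:
move_arm(increments=[[[0.1, 0, 0], 0, 0], [[0.1, 0, 0], 0, 0], [[0.1, 0, 0], 0, 0], [[0.1, 0, 0], 0, 0], [[0.1, 0, 0], 0, 0], [[0.1, 0, 0], -6, 0], [[0.1, 0, 0], -12, 0], [[0.1, 0, 0], -18, 0]])

```text
time_s: 16.35
ee_pos: [0.4832, -0.1639, 0.0506]
ee_rot: [180.0, 0.1, 121.4]
wrist_force: [-4.5, -2.9, 9.2]
grip_width: 0.012
grip_force: 38.4
```

```bash
python3 sm.py
```

```text
[ 0.08  -0.008 -0.033 -0.068] mean -0.007 yaw 121.60546089415837 16.55 0.012160291786219142
```

Emit:
move_arm(increments=[[[0, 0, 0], -3, 0], [[0, 0, 0], -6, 0]])

```text
time_s: 16.8
ee_pos: [0.4831, -0.164, 0.0506]
ee_rot: [180.0, 0.1, 115.5]
wrist_force: [-5.0, -3.8, 8.0]
grip_width: 0.012
grip_force: 38.5
```

```bash
python3 sm.py
```

```text
[ 0.043 -0.028 -0.1   -0.05 ] mean -0.034 yaw 115.61229085764876 17.0 0.012168330929584586
```

Emit:
move_arm(increments=[[[0, 0, 0], -3, 0], [[0, 0, 0], -6, 0]])

```text
time_s: 17.25
ee_pos: [0.483, -0.164, 0.0506]
ee_rot: [180.0, 0.1, 109.5]
wrist_force: [-5.9, -3.5, 9.2]
grip_width: 0.0117
grip_force: 38.6
```

```bash
python3 sm.py
```

```text
[ 0.041 -0.016 -0.048 -0.06 ] mean -0.021 yaw 109.61183111059059 17.45 0.012070839562351063
```

Emit:
move_arm(increments=[[[0, 0, 0], -3, 0], [[0, 0, 0], -6, 0]])

```text
time_s: 17.7
ee_pos: [0.4829, -0.1641, 0.0506]
ee_rot: [180.0, 0.1, 103.5]
wrist_force: [-7.1, -4.0, 9.6]
grip_width: 0.0123
grip_force: 38.6
```

```bash
python3 sm.py
```

```text
[ 0.02  -0.017 -0.017 -0.028] mean -0.01 yaw 103.6128171786097 17.9 0.012170913978580921
```

Emit:
move_arm(increments=[[[0, 0, 0], -3, 0], [[0, 0, 0], -6, 0]])

```text
time_s: 18.15
ee_pos: [0.4828, -0.1641, 0.0505]
ee_rot: [180.0, 0.1, 97.5]
wrist_force: [-8.1, -4.0, 10.1]
grip_width: 0.0116
grip_force: 38.7
```

```bash
python3 sm.py
```

```text
[ 0.084 -0.032 -0.059 -0.031] mean -0.009 yaw 97.61310405881117 18.35 0.01202917241298689
```

Emit:
move_arm(increments=[[[0, 0, 0], -3, 0], [[0, 0, 0], -6, 0]])

```text
time_s: 18.6
ee_pos: [0.4827, -0.1641, 0.0505]
ee_rot: [180.0, 0.1, 91.5]
wrist_force: [-8.1, -4.6, 11.2]
grip_width: 0.0122
grip_force: 39.1
```

```bash
python3 sm.py
```

```text
[0.486 0.299 0.33  0.271] mean 0.346 yaw 91.62729801321338 18.8 0.012476975049412635
```

Emit:
move_arm(increments=[[[0, 0, 0], -3, 0], [[0, 0, 0], -3, 0]])

```text
time_s: 19.05
ee_pos: [0.4826, -0.1641, 0.0505]
ee_rot: [180.0, 0.1, 88.6]
wrist_force: [-10.2, -4.5, 9.9]
grip_width: 0.0118
grip_force: 38.9
```

```bash
python3 sm.py; python3 -c "
from red import *
red(cv2.imread('pics/last.png'),cam('wrist',ctrl.sense()),'right')"
```

```text
[0.287 0.268 0.263 0.257] mean 0.269 yaw 88.63360458300276 19.25 0.01229668068593455
right 4 px [326.5 321. ] r 0.0153 ang -92.9
```

Emit:
move_arm(increments=[[[0, 0, 0], 0, 4], [[0, 0, 0], 0, 4], [[0, 0, 5.5], 0, 4], [[-1, 3, 6.5], 5, 4], [[-2, 6, 6.5], 10, 4], [[-3.2, 7.8, 6.5], 15.4, 4], [[-3.2, 7.8, 6.5], 15.4, 4]])

```text
time_s: 20.12
ee_pos: [0.4504, -0.0843, 0.1144]
ee_rot: [180.0, 0.0, 104.1]
wrist_force: [-0.4, -0.3, -0.0]
grip_width: 0.0399
grip_force: 0.0
```

```bash
python3 sn.py;python3 - <<'E'
from red import *
s=ctrl.sense();a=ctrl.grab_frame("wrist");cv2.imwrite("pics/w9.png",a);red(a,cam("wrist",s))
E
```

```text
20.125 [ 0.4504 -0.0843  0.1144] yaw 104.1 F [-0.4 -0.3 -0. ] M [ 0.009 -0.026  0.035] w 0.0399 q6 -34.4
bot 38 px [310.7 238.4] r 0.0128 ang 156.5
right 25 px [332.2 385.8] r 0.0125 ang -121.3
```

Emit:
move_arm(increments=[[[0, 0, -3], 0, 4], [[0, 0, -6.4], 0, 4], [[0, 0, -6.4], 0, 4]])

```text
time_s: 20.55
ee_pos: [0.4497, -0.0853, 0.0484]
ee_rot: [-179.8, -0.1, 103.9]
wrist_force: [-0.1, 0.4, 0.9]
grip_width: 0.0402
grip_force: 0.0
```

```bash
python3 sn.py
```

```text
20.55 [ 0.4497 -0.0853  0.0484] yaw 103.9 F [-0.1  0.4  0.9] M [-0.032  0.055 -0.003] w 0.0402 q6 -34.3
```

Emit:
move_arm(increments=[[[0, 0, 0], 0, 0], [[0, 0, 0], 0, 0], [[0, 0, 0], 0, 0], [[0, 0, 0], 0, 0], [[0, 0, 0], 0, 0], [[0, 0, 0], -6, 0], [[0, 0, 0], -12, 0], [[0, 0, 0], -18, 0]])

```text
time_s: 21.55
ee_pos: [0.4506, -0.086, 0.0515]
ee_rot: [180.0, 0.1, 85.8]
wrist_force: [-10.4, -4.5, 9.3]
grip_width: 0.0122
grip_force: 37.2
```

```bash
python3 sm.py
```

```text
[ 0.133  0.018 -0.004 -0.039] mean 0.027 yaw 85.99291834839053 21.75 0.012213446830965478
```

Emit:
move_arm(increments=[[[0, 0, 0], -3, 0], [[0, 0, 0], -6, 0]])

```text
time_s: 22.0
ee_pos: [0.4504, -0.086, 0.0515]
ee_rot: [-180.0, 0.1, 79.9]
wrist_force: [-11.0, -4.8, 9.5]
grip_width: 0.0121
grip_force: 37.3
```

```bash
python3 sm.py
```

```text
[ 0.035  0.074 -0.009  0.03 ] mean 0.032 yaw 80.00269061515992 22.2 0.012574291176674763
```

Emit:
move_arm(increments=[[[0, 0, 0], -3, 0], [[0, 0, 0], -6, 0]])

```text
time_s: 22.45
ee_pos: [0.4503, -0.0859, 0.0515]
ee_rot: [-180.0, 0.1, 73.9]
wrist_force: [-13.3, -4.3, 11.5]
grip_width: 0.012
grip_force: 37.5
```

```bash
python3 sm.py
```

```text
[ 0.091 -0.021 -0.018 -0.066] mean -0.003 yaw 74.0045763064705 22.65 0.01251129071684369
```

Emit:
move_arm(increments=[[[0, 0, 0], -3, 0], [[0, 0, 0], -6, 0]])

```text
time_s: 22.9
ee_pos: [0.4502, -0.0859, 0.0515]
ee_rot: [-180.0, 0.1, 67.9]
wrist_force: [-14.4, -5.3, 12.3]
grip_width: 0.0122
grip_force: 37.7
```

```bash
python3 sm.py
```

```text
[ 0.111  0.005 -0.012 -0.006] mean 0.025 yaw 68.00534872555296 23.1 0.012031357100835879
```

Emit:
move_arm(increments=[[[-0.05, 0, 0], -3, 0], [[-0.1, 0, 0], -6, 0]])

```text
time_s: 23.35
ee_pos: [0.4497, -0.0859, 0.0516]
ee_rot: [179.9, 0.1, 61.9]
wrist_force: [-7.6, -3.3, 8.6]
grip_width: 0.0121
grip_force: 36.9
```

```bash
python3 sm.py
```

```text
[ 0.085  0.016 -0.055 -0.04 ] mean 0.002 yaw 61.999962875971576 23.55 0.012046816608077776
```

Emit:
move_arm(increments=[[[0, 0, 0], -3, 0], [[0, 0, 0], -6, 0]])

```text
time_s: 23.8
ee_pos: [0.4496, -0.0858, 0.0516]
ee_rot: [180.0, 0.1, 55.9]
wrist_force: [-10.2, -3.0, 9.2]
grip_width: 0.0118
grip_force: 37.2
```

```bash
python3 sm.py
```

```text
[ 0.033  0.013 -0.013 -0.061] mean -0.007 yaw 56.00510880045924 24.0 0.01208355919494257
```

Emit:
move_arm(increments=[[[0, 0, 0], -3, 0], [[0, 0, 0], -6, 0]])

```text
time_s: 24.25
ee_pos: [0.4495, -0.0857, 0.0515]
ee_rot: [180.0, 0.1, 49.9]
wrist_force: [-11.1, -2.0, 10.4]
grip_width: 0.0123
grip_force: 37.3
```

```bash
python3 sm.py
```

```text
[ 0.076  0.023 -0.039 -0.004] mean 0.014 yaw 50.00098980992627 24.45 0.011846899439490983
```

Emit:
move_arm(increments=[[[0, 0, 0], -3, 0], [[0, 0, 0], -6, 0]])

```text
time_s: 24.7
ee_pos: [0.4494, -0.0857, 0.0515]
ee_rot: [180.0, 0.1, 43.9]
wrist_force: [-12.3, -1.5, 11.1]
grip_width: 0.012
grip_force: 37.7
```

```bash
python3 sm.py
```

```text
[0.512 0.328 0.288 0.292] mean 0.355 yaw 44.01867058184821 24.9 0.011833553493295143
```

Tight; creep 3° more.

Emit:
move_arm(increments=[[[0, 0, 0], -3, 0], [[0, 0, 0], -3, 0]])

```text
time_s: 25.15
ee_pos: [0.4493, -0.0856, 0.0515]
ee_rot: [180.0, 0.1, 41.0]
wrist_force: [-12.9, -0.8, 12.4]
grip_width: 0.0124
grip_force: 37.5
```

```bash
python3 sm.py; python3 sn.py
```

```text
[0.287 0.245 0.236 0.253] mean 0.255 yaw 41.02419380187096 25.35 0.012158150926631653
25.35 [ 0.4493 -0.0856  0.0515] yaw 41.0 F [-13.9  -0.9  11.9] M [-0.2    2.357  0.276] w 0.0122 q6 28.6
```

Emit:
move_arm(increments=[[[0, 0, 0], 0, 4], [[0, 0, 0], 0, 4], [[0, 0, 5.5], 5, 4], [[3, -1, 6.5], 15, 4], [[7, -3, 6.5], 25, 4], [[11.1, -4.6, 6.5], 35, 4], [[11.1, -4.6, 6.5], 45, 4], [[11.1, -4.6, 6.5], 55, 4]])

```text
time_s: 26.35
ee_pos: [0.5611, -0.1314, 0.1149]
ee_rot: [-180.0, -0.0, 96.3]
wrist_force: [-1.4, 0.7, 0.1]
grip_width: 0.04
grip_force: 0.0
```

```bash
python3 sn.py;python3 - <<'E'
from red import *
s=ctrl.sense();a=ctrl.grab_frame("wrist");cv2.imwrite("pics/w10.png",a);red(a,cam("wrist",s))
E
```

```text
26.35 [ 0.5611 -0.1314  0.1149] yaw 96.3 F [-1.4  0.7  0.1] M [0.021 0.014 0.059] w 0.04 q6 -27.2
top 38 px [345.5 258.3] r 0.0119 ang -20.2
left 23 px [295.2  87.9] r 0.0105 ang 63.9
```

Emit:
move_arm(increments=[[[0, 0, 0], 10, 4], [[0, 0, 0], 20, 4], [[0, 0, 0], 30, 4], [[0, 0, -1], 34, 4], [[0, 0, -4], 34, 4], [[0, 0, -6.4], 34, 4], [[0, 0, -6.4], 34, 4]])

```text
time_s: 27.28
ee_pos: [0.5599, -0.1309, 0.0499]
ee_rot: [-179.9, -0.1, 129.9]
wrist_force: [-0.4, 1.1, -0.3]
grip_width: 0.0397
grip_force: 0.0
```

```bash
python3 sn.py
```

```text
27.275 [ 0.5599 -0.1309  0.0499] yaw 129.9 F [-0.4  1.1 -0.3] M [-0.013 -0.049  0.001] w 0.0397 q6 -60.7
```

Emit:
move_arm(increments=[[[0, 0, 0], 0, 0], [[0, 0, 0], 0, 0], [[0, 0, 0], 0, 0], [[0, 0, 0], 0, 0], [[0, 0, 0], 0, 0], [[0, 0, 0], -6, 0], [[0, 0, 0], -12, 0], [[0, 0, 0], -18, 0]])

```text
time_s: 28.28
ee_pos: [0.5612, -0.1315, 0.0524]
ee_rot: [179.9, 0.1, 111.8]
wrist_force: [-2.1, -1.4, 8.1]
grip_width: 0.0121
grip_force: 38.2
```

```bash
python3 sm.py
```

```text
[ 0.06  -0.083 -0.064 -0.036] mean -0.031 yaw 111.99058253644417 28.475 0.011711736925562766
```

Emit:
move_arm(increments=[[[0, 0, 0], -3, 0], [[0, 0, 0], -6, 0]])

```text
time_s: 28.72
ee_pos: [0.5611, -0.1316, 0.0524]
ee_rot: [179.9, 0.1, 105.9]
wrist_force: [-2.3, -0.9, 8.8]
grip_width: 0.0118
grip_force: 38.3
```

```bash
python3 sm.py
```

```text
[ 0.057 -0.004 -0.047 -0.07 ] mean -0.016 yaw 105.99458405338557 28.925 0.011857822128877534
```

Emit:
move_arm(increments=[[[0, 0, 0], -3, 0], [[0, 0, 0], -6, 0]])

```text
time_s: 29.18
ee_pos: [0.561, -0.1316, 0.0524]
ee_rot: [179.9, 0.1, 99.9]
wrist_force: [-3.2, -0.3, 9.5]
grip_width: 0.0121
grip_force: 38.3
```

```bash
python3 sm.py
```

```text
[ 0.07  -0.014 -0.016 -0.06 ] mean -0.005 yaw 99.99158528808827 29.375 0.012272164141945797
```

Emit:
move_arm(increments=[[[0, 0, 0], -3, 0], [[0, 0, 0], -6, 0]])

```text
time_s: 29.62
ee_pos: [0.561, -0.1316, 0.0524]
ee_rot: [179.9, 0.1, 93.9]
wrist_force: [-4.4, -0.6, 10.0]
grip_width: 0.0122
grip_force: 38.6
```

```bash
python3 sm.py
```

```text
[0.453 0.42  0.203 0.285] mean 0.34 yaw 94.00764659664074 29.825 0.01195994425755868
```

Emit:
move_arm(increments=[[[0, 0, 0], -3, 0], [[0, 0, 0], -3, 0]])

```text
time_s: 30.08
ee_pos: [0.5609, -0.1316, 0.0524]
ee_rot: [179.9, 0.1, 91.0]
wrist_force: [-4.2, -0.3, 9.0]
grip_width: 0.0121
grip_force: 38.4
```

```bash
python3 sm.py
```

```text
[0.271 0.266 0.227 0.217] mean 0.245 yaw 91.01249113139201 30.275 0.012455034376088941
```

Emit:
move_arm(increments=[[[0, 0, 0], 0, 4], [[0, 0, 0], 0, 4], [[0, 0, 0], 0, 4], [[0, 0, 6], 0, 4], [[-5, 1, 10], 0, 5], [[-11, 3, 14], 20, 5], [[-12, 3, 18], 20, 5], [[-12, 3, 18], 20, 5]])

```text
time_s: 31.28
ee_pos: [0.4407, -0.1013, 0.235]
ee_rot: [179.7, 0.3, 111.2]
wrist_force: [0.8, 0.3, 0.2]
grip_width: 0.05
grip_force: 0.0
```

```bash
python3 - <<'E'
from red import *
s=ctrl.sense();a=ctrl.grab_frame("wrist");cv2.imwrite("pics/w11.png",a);C=cam("wrist",s);print(s["time_s"],s["ee_pos"],s["ee_rot"],s["grip_width"]);red(a,C)
h=cv2.cvtColor(a,cv2.COLOR_BGR2HSV);y=((h[...,0]>14)&(h[...,0]<34)&(h[...,1]>90)&(h[...,2]>60))
E
```

```text
31.275 [ 0.44072782 -0.10134752  0.23498853] [179.73425241   0.26353808 111.15872588] 0.04998647107070337
bot 13 px [334.8 186.1] r 0.0128 ang 151.4
right 13 px [334.8 295.2] r 0.0123 ang -117.9
```

```bash
python3 -c "
from station import ctrl
print(ctrl.close_job())"
```

```text
the job is handed in; nothing more can be done
None
```

I gave both steel-dot knobs their eighth turn, then tightened all four in star order (the orange pair, then the steel pair) until each felt tight with its collar creeping an estimated 3–10° (one orange knob's camera reading was up to about 13°), and handed the job in at about 31 s; my first attempt on one steel knob sat too high and slipped without turning it, so I regrasped lower and redid it.

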